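# Set a gem mount under the telescoping reading lens

### The arm

A 6-joint arm with a two-finger parallel gripper is mounted at the origin on the work surface. World frame = base frame: x ahead of the robot, y to its left, z up, the work surface at z = 0. Lengths are in mm, angles in degrees, forces in N, time in s.
With the tool pointing down it reaches from about 350 to 850 mm from the base axis. Payload 8.1 kg.
Tool frame: the origin (TCP) lies at the centre of the arm's flange, where the gripper is bolted on; the fingertips stand 173 mm ahead of it and the grasp point (between the pads) lies 155 mm ahead of it; z points along the fingers, y is the line along which they close (so a half turn about z gives the same grasp; the last joint's range is limited). The gripper opens to 85 mm and grips with 20 to 120 N. Pads are 22 mm wide; open, the fingers measure 114 mm over their backs; the gripper's body (76 mm by 85 mm) begins 54 mm behind the grasp point. The pads swing forward as they close: fully open they stand 13 mm farther back than shut.
Start: joints at [63.117, 7.471, 85.268, -0, 87.261, -4.893], TCP at [224.648, 556.363, 404.692] pointing down, gripper open.
Joint ranges: [-169.43, 169.43], [-51.17, 129.36], [1.28, 143.12], [-76.62, 256.62], [0, 156.53], [-152.29, 152.29]. Speed limits (degrees/s): [136.94, 136.94, 159.86, 180, 180, 180].

### API

Orientations are given as [roll, pitch, yaw] about the fixed x, y, z axes, in that order (R = Rz(yaw) Ry(pitch) Rx(roll)).
In Python, from bench import * gives the robot as it stands.
- The arm moves only by the shell command python3 -m jog 'ROWS' [FORCE]. ROWS is text: rows parted by semicolons, each of 7 numbers parted by spaces: the shift along the tool's x, y, z scaled (see below), then the turn, a rotation vector about the tool's x, y, z scaled (see below), then the closure, from -1 (fully open) to 1 (shut). In form: tx ty tz wx wy wz hand; .... A call has 1 to 5 rows; each row shifts and turns the commanded pose from where the row before left it, along the tool's axes as they then stand; what a row does not reach is not made up. The controller multiplies each number of a shift by 0.1 m and each number of a turn by 60 degrees. A row lasts 1/8 s, in which the tool goes at most 62.5 mm and 10.7 degrees, less where a joint would pass 70% of its speed; a pose out of reach is approached as far as the arm can. A call with a number of a shift or a turn outside -1 to 1 is refused whole. A call with a gripper value outside its range is refused whole. The fingers move at their own pace and stop on an object; FORCE is the grip in N (left out, the last holds). Time passes only in rows, so rows that do not move let the fingers close. It gives the time, the measured TCP pose, the force, the opening and the grip force at its end, in the units of the state.
- sense(): the state, without advancing time (a new reading comes with each control period).
- snapshot(name): name is "scene" or "top" or "wrist"; returns a dict with "img" (480x640x3 uint8, red, green, blue), "fx", "fy", "cx", "cy" (pixels), "dist" ([k1, k2, p1, p2, k3] as OpenCV has them; the pictures are not rectified), "extrinsics" (4x4, takes a point from camera to world coordinates). Camera axes: x right, y down, z forward; pixel columns grow to the right and rows downward; lengths in mm; the calibration is good to about 2 mm. A picture is of the moment at which its call begins. There is no depth.
- hand_in(): hands the job in; it is judged then, once.
The state is a dict: "time": time; "joint_pos": joint angles; "qd": joint speeds; "joint_efforts": joint torques, N m; "tool_pos": TCP position; "tcp_rot": TCP orientation; "ft_force": force on the tool from outside, world axes, zero at the start; "wrist_torque": the same for the moment, N m; "finger_gap": finger opening in mm; "grip_force": force on a finger pad.
Only numpy, scipy, OpenCV 4.12 (cv2) and the standard library are available. Lean on these libraries where they do the work, as an engineer would, in place of code of your own. Each camera call takes 0.05 s, during which the arm holds its last target. There are 200 camera calls.

### The job

Stand the mount with the green stone upright, stone up and centred, on the narrow pedestal of the bench reader and let go of it. Then squeeze the red lock button on the boom's handle, draw the boom out until the white pointer on the lens lines up with the orange mark on the pedestal's arm, and finish still gripping the handle there, button pressed in and boom steady (a spring pulls it back if let go). Leave the other things on the bench where they are.

Things in the scene. Friction and masses are not known exactly. Their poses are not given: they have to be found in the camera images.
- mount_green: Specimen mount to be placed: white resin cylinder, diameter 30 mm, height 20 mm, about 35 g, with a green stone disc (20 mm across) in its top face. Origin: centre of its underside; z up through the stone. Starts upright on the black mat, in a row of three mounts about 70 mm apart (40 mm gaps); which place in the row it has varies.
- mount_amber: Same mount with a yellow stone, on the mat; leave alone. Origin: centre of its underside.
- mount_blue: Same mount with a blue stone, on the mat; leave alone. Origin: centre of its underside.
- mat: Fixed black rubber mat under the mounts, 75 x 205 x 3 mm. Origin: centre of its underside; the row of mounts runs along its y axis (long side).
- reader: Fixed bench reader: aluminium rail with black scale ticks (470 x 40 x 12 mm, along its x) and, at its -x end, a white sleeve (34 mm square, top 137 mm above the bench) on two posts. Origin: on the bench, under the centre of the handle when the boom is home. x: the way the boom draws out; y: horizontal, towards the button's side; z up.
- handle: Telescoping boom: steel bar sliding in the sleeve, black handle block on its end (44 mm along x, 30 wide in y, 34 tall), red button on its +y side, round lens (60 mm across, 9 thick) ahead of it. Origin: block's centre, 120 mm above the bench; axes as the reader's. Its x in the reader's frame is the extension: 0 home and locked, 0.16 m end stop; the mark needs 0.08 to 0.14 m.
- handle_grip (a point): Middle of the grip on the handle, 1 mm towards the button from the block's centre, 120 mm above the bench; axes as the handle's. Grip here from above across y, over the button: 37 mm wide with it out, 32 mm with it in. Below is only the rail, 12 mm high. A return spring pulls the boom home: about 3 N at home, 5.5 N at 0.15 m, plus 0.5 N friction.
- lock_button (a joint): Travel of the red lock button (face 18 x 20 mm), m: 0 = out, 0.005 = fully in, pressed along the handle's -y; about 2 N to start, 5.6 N fully in. The boom cannot be drawn out until it is in by about 0.003. If the boom is let go when out, it runs back until the catch stops it about 25 mm out; it can be drawn out again from there.
- button_face (a point): Centre of the outer face of the red button, 22 mm from the handle's centre along its +y when out.
- lens_centre (a point): Centre of the lens, 68 mm ahead (+x) of the handle's centre, at the same height. A white pointer sticks out from the lens frame straight along +y, at the same x, as far as 56 mm from the lens centre.
- pedestal: Fixed pedestal on the rail ahead of the lens: grey saddle (46 x 56 x 24 mm), steel post, and a round top 24 mm across whose upper face is 70 mm above the bench. A grey arm with an orange line leaves the saddle along +y, 25 mm above the bench, from 26 to 66 mm from the post's axis, at the x of the post. Origin: on the bench under the post; axes parallel to the reader's.
- pedestal_top (a point): Centre of the pedestal's upper face (70 mm above the bench), where the mount stands; also the x of the orange mark. Axes parallel to the reader's. The lens passes 25 mm above a mount standing here.
- loupe: Dark steel loupe, cylinder 32 mm across, 24 mm high; leave alone. Origin: centre of its underside.
- cleaner: Clear plastic bottle, 44 mm across, 90 mm high; leave alone. Origin: centre of its underside.
- brush: Small brush lying on the bench; leave alone.
- stone_box: Grey open compartment box, 90 x 120 x 35 mm; leave alone. Origin: centre of its underside.
- sample_jar: Amber glass jar, 50 mm across, 60 mm high; leave alone. Origin: centre of its underside.

How it is judged:
By the outcome, as a careful person would: the job done as asked, in the order asked, and still so for the second after the job is handed in, while the arm keeps its last pose, push and grip.
It also fails if it takes over 54 s, if anything falls off the work surface, if the arm or the gripper's body presses on something with over 40 N, if the wrist force passes 120 N, or if a joint passes its speed limit or range.

## Working session

There is one attempt and no reset: what is moved stays moved. The work goes in short steps, Python scripts to look and compute and a shell command to move; the robot and the scene stay as the last step left them, time stands still between calls to the robot, and variables do not carry over. Pictures are saved under pics/ and viewed, at most 10 in all, crops included, and the job is handed in when it is done.

```bash
mkdir -p pics; ls; python3 - <<'E'
from bench import *
import cv2
for n in("scene","top"):
    s=snapshot(n);cv2.imwrite(f"pics/{n}0.png",s["img"][...,::-1]);print(n,s["fx"],s["fy"],s["cx"],s["cy"],s["dist"],s["extrinsics"])
print(sense())
E
```

```text
pics
scene 578.9207642439854 578.9207642439854 322.84452901819907 240.37623492617766 [0.00738793 0.         0.         0.         0.        ] [[ 4.77769004e-01  6.05013249e-01 -6.36942499e-01  1.33605643e+03]
 [ 8.78447235e-01 -3.22257823e-01  3.52817731e-01 -4.38598794e+02]
 [ 8.19969894e-03 -7.28085753e-01 -6.85437015e-01  9.32080634e+02]
 [ 0.00000000e+00  0.00000000e+00  0.00000000e+00  1.00000000e+00]]
top 530.8957197646242 530.8957197646242 322.9437320019115 240.3762440575677 [-0.07288893  0.          0.          0.          0.        ] [[ 1.36936021e-02 -9.88385202e-01  1.51351173e-01  4.26519874e+02]
 [-9.99798423e-01 -1.13116186e-02  1.65879483e-02 -4.20814736e+01]
 [-1.46832559e-02 -1.51547813e-01 -9.88340864e-01  1.09584222e+03]
 [ 0.00000000e+00  0.00000000e+00  0.00000000e+00  1.00000000e+00]]
{'time': 0.1, 'joint_pos': array([ 6.31163110e+01,  7.51241493e+00,  8.53240723e+01, -4.84779211e-04,
        8.72622301e+01, -4.89221884e+00]), 'qd': array([ 0.03159211, -0.05912774, -0.21984711, -0.00520708, -0.10977356,
        0.06882425]), 'joint_efforts': array([ 1.10831974e-03, -5.70959508e+01, -5.01938260e+01, -2.72040315e-04,
        8.50483426e-03,  8.82612562e-05]), 'tool_pos': array([224.55825189, 556.16643629, 403.72215191]), 'tcp_rot': array([-1.79901601e+02, -7.93634170e-03,  1.58008547e+02]), 'ft_force': array([-1.09975213,  0.44290734, -0.13684161]), 'wrist_torque': array([-0.00326102, -0.01750731,  0.01923407]), 'grip_force': 0.0, 'finger_gap': 85.14727950874241}
```

View pics/scene0.png

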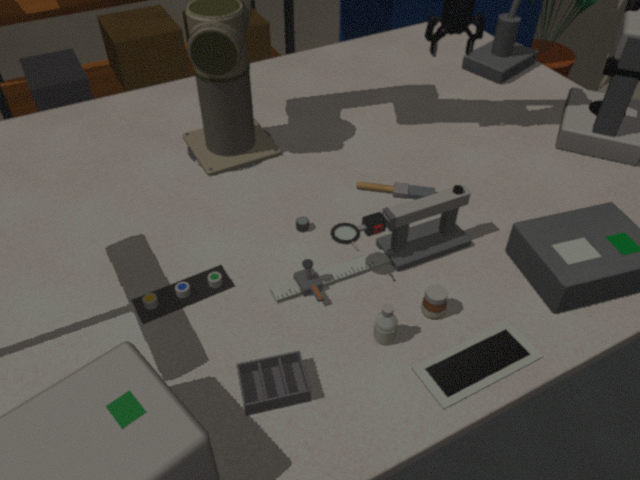

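View pics/top0.png

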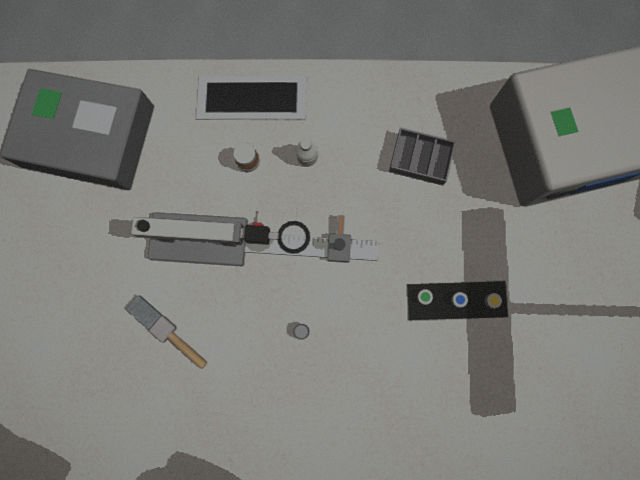

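The scene picture shows the green mount at (214,278), pedestal at (308,266), lens at (345,233) and handle at (375,222). In the top picture they are at (426,297), (339,244), (294,237) and (257,234), with the button at (257,223). The boom draws towards world −y.

```bash
cat >h.py <<'E'
from bench import *
import cv2, numpy as np
def ray(s,uv):
    K=np.array([[s["fx"],0,s["cx"]],[0,s["fy"],s["cy"]],[0,0,1]])
    p=cv2.undistortPoints(np.array([[uv]],float),K,np.array(s["dist"]))[0,0]
    E=np.array(s["extrinsics"]);return E[:3,3],E[:3,:3]@np.r_[p,1]
def onz(s,uv,z):
    o,d=ray(s,uv);return (o+d*(z-o[2])/d[2]).round(1)
def two(r1,r2):
    A=np.c_[r1[1],-r2[1]];t=np.linalg.lstsq(A,r2[0]-r1[0],rcond=None)[0]
    a=r1[0]+r1[1]*t[0];b=r2[0]+r2[1]*t[1];return ((a+b)/2).round(1),np.linalg.norm(a-b).round(1)
def blobs(img,lo,hi,roi,amin=8):
    x0,y0,x1,y1=roi;h=cv2.cvtColor(img,cv2.COLOR_RGB2HSV)[y0:y1,x0:x1]
    n,_,st,c=cv2.connectedComponentsWithStats(cv2.inRange(h,lo,hi))
    return [(tuple((c[i]+[x0,y0]).round(1)),st[i].tolist()) for i in range(1,n) if st[i,4]>=amin]
E
python3 - <<'E'
from h import *
T=snapshot("top");S=snapshot("scene")
R=dict(green=((50,100,50),(85,255,255),(400,280,515,325),(130,260,240,325)),
 blue=((100,100,50),(125,255,255),(400,280,515,325),(130,260,240,325)),
 amber=((12,90,60),(32,255,255),(400,280,515,325),(130,260,240,325)),
 orange=((3,80,80),(18,255,255),(320,205,360,250),(290,260,335,305)),
 red=((0,150,60),(8,255,255),(235,205,280,245),(355,205,395,240)))
for k,(lo,hi,a,b) in R.items():
    A=blobs(T["img"],lo,hi,a);B=blobs(S["img"],lo,hi,b);print(k,A,B)
    if A and B:
        a=max(A,key=lambda q:q[1][4])[0];b=max(B,key=lambda q:q[1][4])[0]
        print(two(ray(T,a),ray(S,b)),onz(T,a,23),onz(S,b,23))
def up(s,r,f):
    x0,y0,x1,y1=r;return cv2.resize(s["img"][y0:y1,x0:x1],None,fx=f,fy=f,interpolation=cv2.INTER_CUBIC)[...,::-1]
a=up(T,(230,195,390,275),5);b=up(S,(260,195,420,305),5)
cv2.imwrite("pics/a.png",a);cv2.imwrite("pics/b.png",b)
E
```

```text
green [((np.float64(425.1), np.float64(296.5)), [21, 13, 9, 8, 58])] [((np.float64(214.1), np.float64(276.2)), [81, 14, 7, 5, 30])]
(array([ 479.2, -230.7,   22.5]), np.float64(1.6)) [ 478.9 -231.3   23. ] [ 480.1 -230.1   23. ]
blue [((np.float64(459.9), np.float64(299.2)), [56, 15, 9, 9, 65])] [((np.float64(181.5), np.float64(286.4)), [48, 24, 8, 6, 38])]
(array([ 474.3, -301.3,   22. ]), np.float64(1.1)) [ 474.1 -301.6   23. ] [ 475.6 -301.    23. ]
amber [((np.float64(494.2), np.float64(300.2)), [90, 16, 10, 10, 74])] [((np.float64(149.1), np.float64(297.5)), [15, 34, 9, 8, 59])]
(array([ 473. , -370.5,   22.7]), np.float64(1.8)) [ 472.7 -371.3   23. ] [ 473.8 -369.7   23. ]
orange [((np.float64(340.1), np.float64(225.4)), [19, 11, 4, 19, 51])] [((np.float64(316.6), np.float64(291.6)), [22, 25, 10, 14, 53])]
(array([622.6, -58. ,  23.5]), np.float64(1.9)) [622.3 -58.9  23. ] [622.6 -57.   23. ]
red [((np.float64(257.7), np.float64(224.0)), [19, 18, 9, 3, 23])] [((np.float64(377.3), np.float64(226.2)), [19, 19, 9, 7, 28])]
(array([604.2,  96. , 127.9]), np.float64(0.2)) [623.4 110.8  23. ] [508.8 165.8  23. ]
```

View pics/a.png

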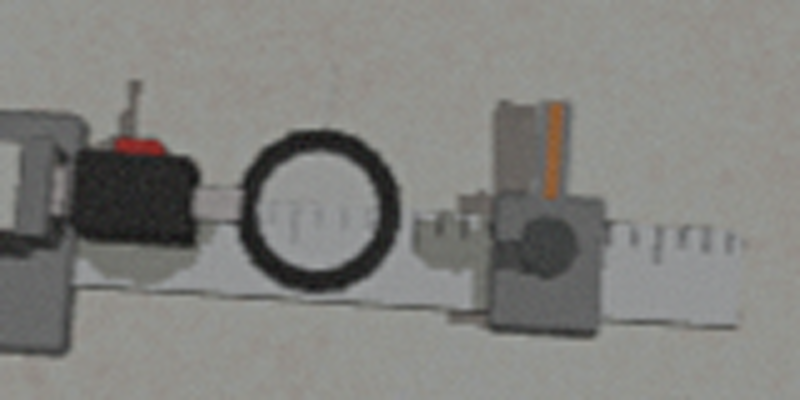

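View pics/b.png

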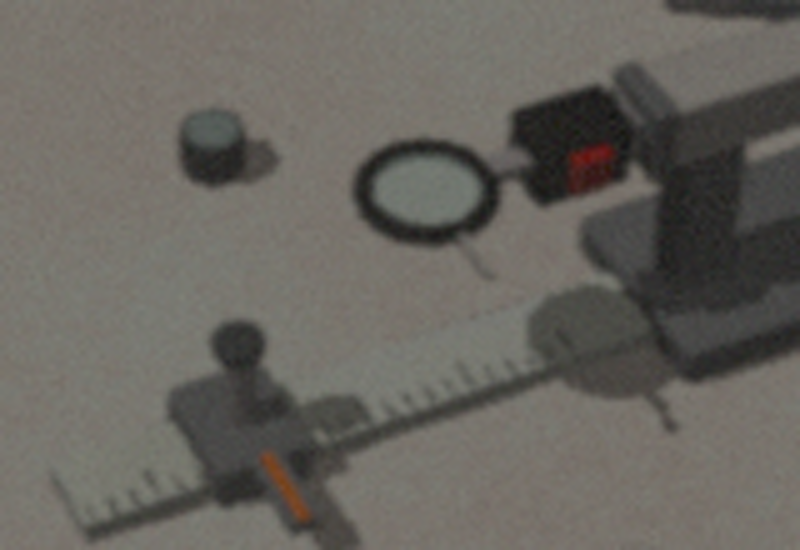

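The crops show the pedestal top centre at top-px (339.4,244) and scene-px (307.2,263.6), and the lens centre at (293.8,236.8) and (345,232.6). The button is seen at the handle's +y side, and the rail runs from (245,252) to (377,260).

```bash
python3 - <<'E'
from h import *
T=snapshot("top");S=snapshot("scene")
p=two(ray(T,(339.4,243.9)),ray(S,(307.2,263.6)));print("ped",p,onz(T,(339.4,243.9),70),onz(S,(307.2,263.6),70))
l=two(ray(T,(293.8,236.8)),ray(S,(345,232.6)));print("lens",l,onz(T,(293.8,236.8),124),onz(S,(345,232.6),124))
a,b=onz(T,(245,251.7),12),onz(T,(377,259.7),12);print("rail",a,b)
# rail far end corner & near edge from scene
a2,b2=onz(S,(277.8,301.5),0),onz(S,(374,267),0);print("rail scene",a2,b2)
for q in((a,b),(b2,a2),(onz(T,(257.7,224),120),onz(T,(257.7,224),120)+1),):
    d=q[1]-q[0];print(np.degrees(np.arctan2(d[1],d[0])))
d=(l[0]-p[0]);print("lens-ped yaw",np.degrees(np.arctan2(-d[1],-d[0])))
t=onz(T,(340.1,225.4),25);print("orange mid",t)
W=snapshot("wrist");print(W["extrinsics"],W["fx"],sense()["tcp_rot"])
E
```

```text
ped (array([577.9, -56.4,  66.1]), np.float64(1.7)) [577.  -57.1  70. ] [581.6 -57.3  70. ]
lens (array([582.5,  29.8, 120.6]), np.float64(2.4)) [581.4  28.4 124. ] [586.1  29.  124. ]
rail [567.  136.9  12. ] [ 553.6 -135.4   12. ]
rail scene [ 590.5 -132.6    0. ] [600.3 100.8   0. ]
-92.81727722652214
-92.4043231157483
45.0
lens-ped yaw -93.05464997567701
orange mid [621.9 -58.8  25. ]
[[ 3.74270104e-01  8.88566815e-01  2.65275148e-01  1.56004403e+02]
 [ 9.27319673e-01 -3.58733462e-01 -1.06717046e-01  5.83318357e+02]
 [ 3.37846553e-04  2.85935863e-01 -9.58248698e-01  3.72899892e+02]
 [ 0.00000000e+00  0.00000000e+00  0.00000000e+00  1.00000000e+00]] 429.9706468621881 [-1.79977301e+02 -3.90637749e-03  1.58008658e+02]
```

```bash
cat >>h.py <<'E'
def plan(pos,yaw,n):
    "print n rows (shift/100, turn/60) along a polar path from the present pose"
    s=sense();p=np.array(s["tool_pos"]);y=s["tcp_rot"][2];pos=np.array(pos,float)
    dy=(yaw-y+180)%360-180;r0,r1=np.hypot(*p[:2]),np.hypot(*pos[:2]);a0,a1=np.arctan2(p[1],p[0]),np.arctan2(pos[1],pos[0])
    W=[p]
    for i in range(1,n+1):
        t=i/n;r=r0+t*(r1-r0);a=a0+t*(a1-a0);W.append(np.array([r*np.cos(a),r*np.sin(a),p[2]+t*(pos[2]-p[2])]))
    for i in range(n):
        d=(W[i+1]-W[i])/100;c=np.radians(y+dy*i/n)
        print(f"{d[0]*np.cos(c)+d[1]*np.sin(c):.2f} {d[0]*np.sin(c)-d[1]*np.cos(c):.2f} {-d[2]:.2f} 0 0 {-dy/n/60:.3f} -1;")
E
python3 -c "
from h import *
plan((479.5,-231,330),87.3,20)"
```

```text
-0.49 -0.05 0.04 0 0 0.059 -1;
-0.48 -0.06 0.04 0 0 0.059 -1;
-0.48 -0.07 0.04 0 0 0.059 -1;
-0.48 -0.08 0.04 0 0 0.059 -1;
-0.47 -0.09 0.04 0 0 0.059 -1;
-0.47 -0.10 0.04 0 0 0.059 -1;
-0.46 -0.11 0.04 0 0 0.059 -1;
-0.46 -0.12 0.04 0 0 0.059 -1;
-0.45 -0.13 0.04 0 0 0.059 -1;
-0.45 -0.14 0.04 0 0 0.059 -1;
-0.44 -0.14 0.04 0 0 0.059 -1;
-0.43 -0.15 0.04 0 0 0.059 -1;
-0.43 -0.16 0.04 0 0 0.059 -1;
-0.42 -0.17 0.04 0 0 0.059 -1;
-0.42 -0.17 0.04 0 0 0.059 -1;
-0.41 -0.18 0.04 0 0 0.059 -1;
-0.40 -0.19 0.04 0 0 0.059 -1;
-0.40 -0.20 0.04 0 0 0.059 -1;
-0.39 -0.20 0.04 0 0 0.059 -1;
-0.38 -0.21 0.04 0 0 0.059 -1;
```

```bash
python3 -m jog '-0.49 -0.05 0.04 0 0 0.059 -1;-0.48 -0.06 0.04 0 0 0.059 -1;-0.48 -0.07 0.04 0 0 0.059 -1;-0.48 -0.08 0.04 0 0 0.059 -1;-0.47 -0.09 0.04 0 0 0.059 -1'
python3 -m jog '-0.47 -0.10 0.04 0 0 0.059 -1;-0.46 -0.11 0.04 0 0 0.059 -1;-0.46 -0.12 0.04 0 0 0.059 -1;-0.45 -0.13 0.04 0 0 0.059 -1;-0.45 -0.14 0.04 0 0 0.059 -1'
python3 -m jog '-0.44 -0.14 0.04 0 0 0.059 -1;-0.43 -0.15 0.04 0 0 0.059 -1;-0.43 -0.16 0.04 0 0 0.059 -1;-0.42 -0.17 0.04 0 0 0.059 -1;-0.42 -0.17 0.04 0 0 0.059 -1'
python3 -m jog '-0.41 -0.18 0.04 0 0 0.059 -1;-0.40 -0.19 0.04 0 0 0.059 -1;-0.40 -0.20 0.04 0 0 0.059 -1;-0.39 -0.20 0.04 0 0 0.059 -1;-0.38 -0.21 0.04 0 0 0.059 -1'
python3 -m jog '0 0 0 0 0 0 -1'
python3 - <<'E'
from h import *
W=snapshot("wrist");cv2.imwrite("pics/w1.png",W["img"][...,::-1])
for q in blobs(W["img"],(50,90,40),(85,255,255),(0,0,640,480),100): print(q,onz(W,q[0],23))
E
```

```text
time: 0.98
tool_pos: [417.4, 409.1, 384.6]
tcp_rot: [180.0, 0.0, 140.2]
ft_force: [1.1, 0.3, 0.6]
finger_gap: 85.3
grip_force: 0.0
time: 1.6
tool_pos: [529.3, 202.3, 364.6]
tcp_rot: [180.0, 0.0, 122.5]
ft_force: [0.7, 0.5, 0.4]
finger_gap: 85.9
grip_force: 0.0
time: 2.22
tool_pos: [549.6, -23.5, 344.7]
tcp_rot: [180.0, 0.0, 104.8]
ft_force: [0.6, -0.6, 0.4]
finger_gap: 85.4
grip_force: 0.0
time: 2.85
tool_pos: [479.6, -231.5, 324.7]
tcp_rot: [180.0, 0.0, 87.1]
ft_force: [0.3, -0.3, -0.5]
finger_gap: 85.3
grip_force: 0.0
time: 2.98
tool_pos: [478.9, -232.3, 324.4]
tcp_rot: [-180.0, 0.0, 87.0]
ft_force: [0.0, 0.3, -0.1]
finger_gap: 85.7
grip_force: 0.0
((np.float64(317.3), np.float64(224.6)), [303, 211, 30, 29, 681]) [ 478.2 -229.4   23. ]
```

View pics/w1.png

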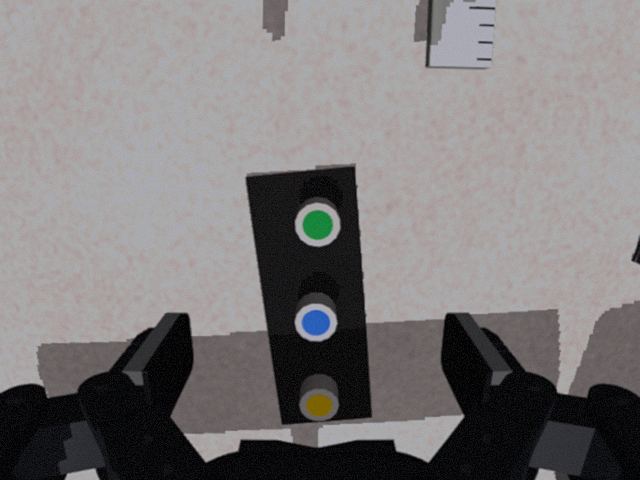

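The wrist picture shows the green stone at (317,225), nearest the rail; it casts to (478,−229), in agreement with the other two cameras.

```bash
python3 -m jog '0.023 0 0.3 0 0 0 -1;0 0 0.4 0 0 0 -1;0 0 0.3 0 0 0 -1;0 0 0 0 0 0 -1'
python3 - <<'E'
from h import *
W=snapshot("wrist")
for q in blobs(W["img"],(50,90,40),(85,255,255),(0,0,640,480),100): print(q,onz(W,q[0],23))
s=sense();print(s["tool_pos"],s["tcp_rot"])
E
```

```text
time: 3.52
tool_pos: [479.6, -226.1, 222.1]
tcp_rot: [-179.7, -0.2, 87.3]
ft_force: [-0.9, -0.1, 0.4]
finger_gap: 85.6
grip_force: 0.0
((np.float64(318.3), np.float64(300.3)), [296, 280, 46, 42, 1529]) [ 478.1 -229.3   23. ]
[ 480.40485683 -226.76942122  224.20778747] [-1.79893330e+02 -7.29605362e-02  8.72986287e+01]
```

```bash
python3 -m jog '-0.03 -0.01 0.23 0 0 0 -1;0 0 0.23 0 0 0 -1;0 0 0 0 0 0 -1;0 0 0 0 0 0 0.1;0 0 0 0 0 0 0.1'
python3 -c "
from h import *
s=sense();print(s['tool_pos'],s['finger_gap'])"
```

```text
time: 4.2
tool_pos: [480.1, -231.2, 180.5]
tcp_rot: [179.9, 0.1, 87.2]
ft_force: [0.3, -0.4, 0.2]
finger_gap: 51.5
grip_force: 0.0
[ 480.06790867 -231.19946341  180.5425055 ] 51.506334370635
```

```bash
python3 -m jog '0.015 -0.01 0.015 0 0 0 0.1;0 0 0 0 0 0 0.5;0 0 0 0 0 0 0.5;0 0 0 0 0 0 0.5;0 0 0 0 0 0 0.5' 35
python3 -m jog '0 0 -0.1 0 0 0 0.5;0 0 -0.4 0 0 0 0.5;0 0 -0.4 0 0 0 0.5;0 0 -0.1 0 0 0 0.5;0 0 0 0 0 0 0.5'
python3 - <<'E'
from h import *
W=snapshot("wrist");cv2.imwrite("pics/w2.png",W["img"][...,::-1])
s=sense();p=s["tool_pos"];print(p,s["tcp_rot"])
for q in blobs(W["img"],(50,90,40),(85,255,255),(0,0,640,480),100): print(q,onz(W,q[0],p[2]-155))
plan((578.5,-57,p[2]),87.3,5)
E
```

```text
time: 4.82
tool_pos: [478.4, -229.3, 177.8]
tcp_rot: [180.0, 0.0, 87.2]
ft_force: [-2.3, 2.1, 4.8]
finger_gap: 28.8
grip_force: 34.6
time: 5.45
tool_pos: [478.4, -229.4, 277.9]
tcp_rot: [179.9, 0.0, 87.2]
ft_force: [0.4, 0.2, -1.1]
finger_gap: 28.9
grip_force: 34.7
[ 477.95246141 -229.16227992  276.55294031] [-1.79965264e+02 -1.80935652e-02  8.72056535e+01]
((np.float64(316.6), np.float64(346.2)), [287, 320, 61, 53, 2520]) [ 477.5 -230.4  121.6]
0.31 0.23 -0.00 0 0 -0.000 -1;
0.33 0.21 -0.00 0 0 -0.000 -1;
0.36 0.19 -0.00 0 0 -0.000 -1;
0.37 0.16 -0.00 0 0 -0.000 -1;
0.39 0.14 -0.00 0 0 -0.000 -1;
```

View pics/w2.png

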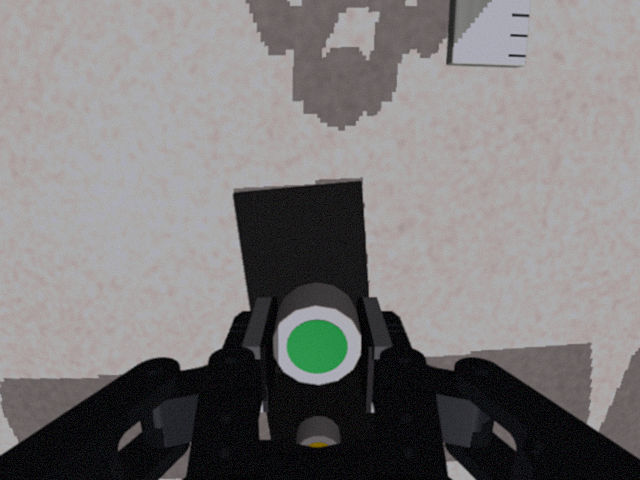

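The mount is held squarely, stone at (317,346). Next I approach part way, to see the pedestal from near.

```bash
python3 -m jog '0.32 0.32 -0.05 0 0 0 0.5;0.33 0.32 -0.05 0 0 0 0.5;0.32 0.32 0 0 0 0 0.5;0 0 0 0 0 0 0.5;0 0 0 0 0 0 0.5'
python3 - <<'E'
from h import *
W=snapshot("wrist");cv2.imwrite("pics/w3.png",W["img"][...,::-1])
s=sense();p=s["tool_pos"];print(p,s["tcp_rot"])
for q in blobs(W["img"],(50,90,40),(85,255,255),(0,0,640,480),100): print(q,onz(W,q[0],p[2]-155))
for q in blobs(W["img"],(3,120,80),(18,255,255),(0,0,640,300),60): print(q,onz(W,q[0],25))
E
```

```text
time: 6.12
tool_pos: [578.1, -136.8, 285.1]
tcp_rot: [-179.8, -0.0, 87.3]
ft_force: [-0.4, 0.1, -0.5]
finger_gap: 28.3
grip_force: 34.8
[ 577.95020873 -137.34765831  285.48340536] [-1.79831013e+02 -2.62989181e-02  8.71964755e+01]
((np.float64(316.6), np.float64(346.2)), [287, 320, 60, 53, 2518]) [ 576.4 -136.6  130.5]
((np.float64(399.5), np.float64(96.7)), [361, 91, 78, 12, 795]) [622.3 -57.6  25. ]
```

View pics/w3.png

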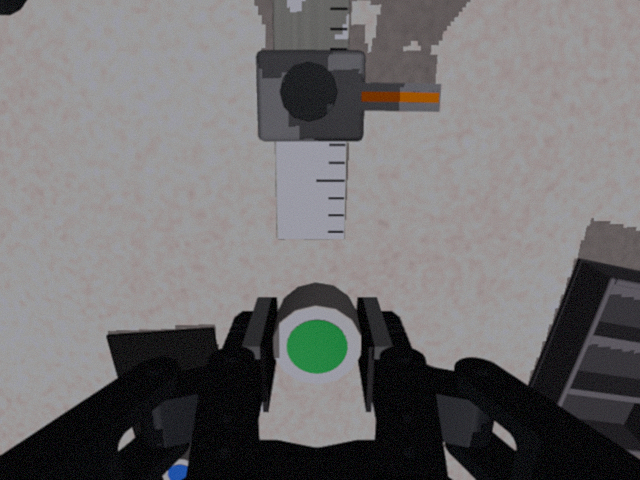

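The pedestal's round top is at about (308,91), the orange line at row 97 across columns 361–439, and the held stone at (317,346). I find the disc by threshold.

```bash
python3 - <<'E'
from h import *
W=snapshot("wrist");g=cv2.medianBlur(cv2.cvtColor(W["img"],cv2.COLOR_RGB2GRAY),5)
c=cv2.HoughCircles(g[40:150,250:370],cv2.HOUGH_GRADIENT,1,50,param1=60,param2=10,minRadius=24,maxRadius=34)
print(c)
for u in c[0][:2]: print(onz(W,u[:2]+[250,40],70), u[2]*(W['extrinsics'][2][3]-70)/W['fx'])
a,b=onz(W,(363,97),25),onz(W,(438,97.5),25);d=b-a;print(a,b,np.degrees(np.arctan2(d[1],d[0])))
q=onz(W,(316.6,346.2),130.5);print(q,onz(W,(276,240),12)-onz(W,(276,145),12))
E
```

```text
[[[58.5 49.5 28.8]]]
[576.9 -55.   70. ] 12.330791964301499
[603.7 -57.5  25. ] [642.3 -59.2  25. ] -2.5217596524536177
[ 576.4 -137.3  130.5] [ -4.  -54.7   0. ]
```

```bash
python3 -m jog '0.3 -0.013 0 0 0 0 0.5;0.3 -0.013 0.05 0 0 0 0.5;0.214 -0.011 0.1 0 0 0 0.5;0 0 0 0 0 0 0.5;0 0 0 0 0 0 0.5'
python3 - <<'E'
from h import *
T=snapshot("top");S=snapshot("scene")
s=sense();print(s["tool_pos"],s["tcp_rot"])
a=np.hstack([cv2.resize(T["img"][200:280,290:390],None,fx=4,fy=4,interpolation=2),cv2.resize(S["img"][210:290,255:355],None,fx=4,fy=4,interpolation=2)])
cv2.imwrite("pics/c.png",a[...,::-1])
E
```

```text
time: 6.85
tool_pos: [579.0, -56.2, 272.0]
tcp_rot: [-180.0, 0.0, 87.2]
ft_force: [1.0, 0.5, -0.7]
finger_gap: 28.4
grip_force: 34.8
[579.22001642 -56.50309304 272.45115893] [1.79974169e+02 2.26301837e-02 8.71608036e+01]
```

View pics/c.png

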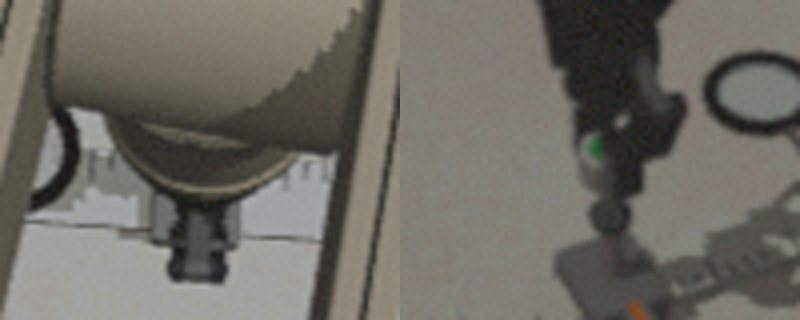

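```bash
python3 -m jog '0.004 -0.011 0.12 0 0 0 0.5;0 0 0.12 0 0 0 0.5;0 0 0 0 0 0 0.5;0 0 0 0 0 0 0.5'
python3 -m jog '0 0 0.015 0 0 0 0.5;0 0 0 0 0 0 0.5'
python3 -m jog '0 0 0.01 0 0 0 0.5;0 0 0 0 0 0 0.5'
```

```text
time: 7.45
tool_pos: [578.0, -55.1, 248.0]
tcp_rot: [-180.0, -0.0, 87.2]
ft_force: [-0.4, -1.0, -0.2]
finger_gap: 28.9
grip_force: 34.8
time: 7.7
tool_pos: [578.2, -55.1, 246.9]
tcp_rot: [180.0, 0.0, 87.2]
ft_force: [-0.3, 0.2, -0.9]
finger_gap: 28.7
grip_force: 34.8
time: 7.95
tool_pos: [578.0, -55.1, 245.7]
tcp_rot: [-180.0, -0.0, 87.2]
ft_force: [0.3, 0.5, 0.1]
finger_gap: 28.6
grip_force: 34.8
```

```bash
python3 -m jog '-0.008 0 0.005 0 0 0 0.5;0 0 0 0 0 0 0.5'
python3 -m jog '0 0 0.005 0 0 0 0.5;0 0 0 0 0 0 0.5'
python3 -m jog '0 0 0.005 0 0 0 0.5;0 0 0 0 0 0 0.5'
python3 - <<'E'
from h import *
W=snapshot("wrist")
cv2.imwrite("pics/w4.png",W["img"][230:460,170:480,::-1])
E
```

```text
time: 8.2
tool_pos: [578.0, -56.0, 245.2]
tcp_rot: [-180.0, 0.0, 87.2]
ft_force: [-0.2, -0.2, -0.2]
finger_gap: 28.5
grip_force: 34.8
time: 8.45
tool_pos: [578.0, -56.0, 244.8]
tcp_rot: [180.0, 0.0, 87.2]
ft_force: [-0.2, -0.2, 1.1]
finger_gap: 28.7
grip_force: 34.8
time: 8.7
tool_pos: [578.1, -55.9, 244.7]
tcp_rot: [180.0, 0.0, 87.2]
ft_force: [-2.9, 0.2, 5.0]
finger_gap: 28.6
grip_force: 35.1
```

View pics/w4.png

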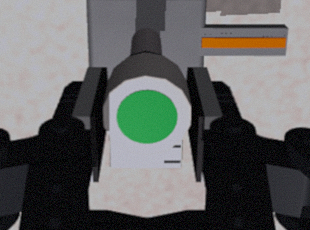

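Contact is felt at 5 N, and the crop shows the mount over the post with the pads clear. I release it and lift.

```bash
python3 -m jog '0 0 0 0 0 0 0.15;0 0 0 0 0 0 -0.1;0 0 0 0 0 0 -0.5;0 0 0 0 0 0 -1;0 0 0 0 0 0 -1'
python3 -m jog '0 0 -0.1 0 0 0 -1;0 0 -0.3 0 0 0 -1;0 0 -0.3 0 0 0 -1;0 0 -0.2 0 0 0 -1;0 0 0 0 0 0 -1'
python3 - <<'E'
from h import *
W=snapshot("wrist");print(sense()["tool_pos"])
for q in blobs(W["img"],(50,90,40),(85,255,255),(0,0,640,480),100): print(q,onz(W,q[0],90))
for q in blobs(W["img"],(3,120,80),(18,255,255),(0,0,640,480),60): print(q,onz(W,q[0],25))
cv2.imwrite("pics/w5.png",W["img"][...,::-1])
E
```

```text
time: 9.38
tool_pos: [578.0, -55.9, 244.2]
tcp_rot: [-180.0, 0.0, 87.2]
ft_force: [0.3, -0.8, -0.3]
finger_gap: 85.2
grip_force: 0.0
time: 10.0
tool_pos: [578.7, -56.1, 336.6]
tcp_rot: [179.8, 0.0, 87.2]
ft_force: [0.5, -0.5, 0.2]
finger_gap: 85.3
grip_force: 0.0
[578.17846988 -55.9898605  334.71102152]
((np.float64(313.6), np.float64(256.0)), [296, 239, 37, 35, 1016]) [577.1 -56.1  90. ]
((np.float64(381.1), np.float64(223.5)), [352, 220, 60, 8, 470]) [622.4 -57.2  25. ]
```

View pics/w5.png

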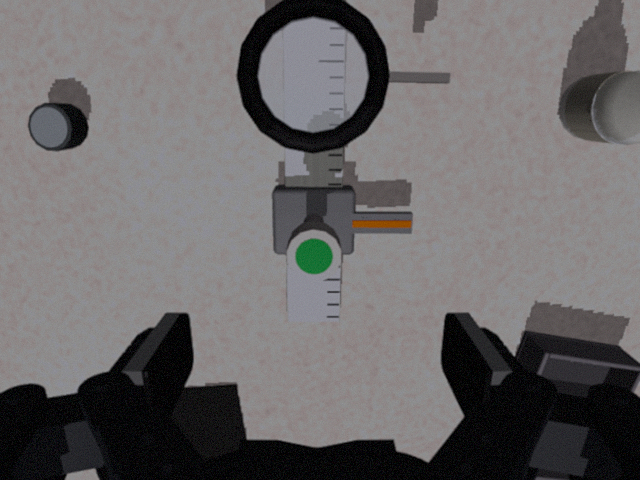

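The mount stands free on the pedestal with the stone at (314,256). The lens is at (313,74) and its pointer at row 77, columns 388–450.

```bash
python3 - <<'E'
from h import *
W=snapshot("wrist");g=cv2.medianBlur(cv2.cvtColor(W["img"],cv2.COLOR_RGB2GRAY),5)
c=cv2.HoughCircles(g[0:160,220:400],cv2.HOUGH_GRADIENT,1,80,param1=60,param2=15,minRadius=50,maxRadius=82);print(c)
for u in c[0]: print(onz(W,u[:2]+[220,0],124.5),u[2]*(W['extrinsics'][2][3]-124.5)/W['fx'])
print("pointer",onz(W,(392,77),120),onz(W,(448,78),120))
E
python3 -m jog '0.38 0.005 0 0 0 0 -1;0.4 0.005 0 0 0 0 -1;0.4 0.005 0 0 0 0 -1;0.35 0 0 0 0 0 -1;0 0 0 0 0 0 -1'
python3 - <<'E'
from h import *
W=snapshot("wrist");s=sense();print(s["tool_pos"],s["tcp_rot"])
for q in blobs(W["img"],(0,150,60),(8,255,255),(0,0,640,480),60): print(q,onz(W,q[0],120),onz(W,q[0],130))
cv2.imwrite("pics/w6.png",W["img"][...,::-1])
E
```

```text
[[[100.5  72.5  81.4]]]
[583.2  32.2 124.5] 33.844620748502784
pointer [612.1  29.6 120. ] [635.1  28.5 120. ]
time: 10.72
tool_pos: [586.2, 99.1, 332.1]
tcp_rot: [-179.8, -0.0, 87.4]
ft_force: [-0.2, -0.2, -1.0]
finger_gap: 85.4
grip_force: 0.0
[586.34687521  97.73299419 332.24733113] [-1.79830320e+02  3.24618735e-02  8.73319026e+01]
((np.float64(359.6), np.float64(286.6)), [352, 268, 16, 37, 445]) [603.8  95.3 120. ] [602.9  99.5 130. ]
```

View pics/w6.png

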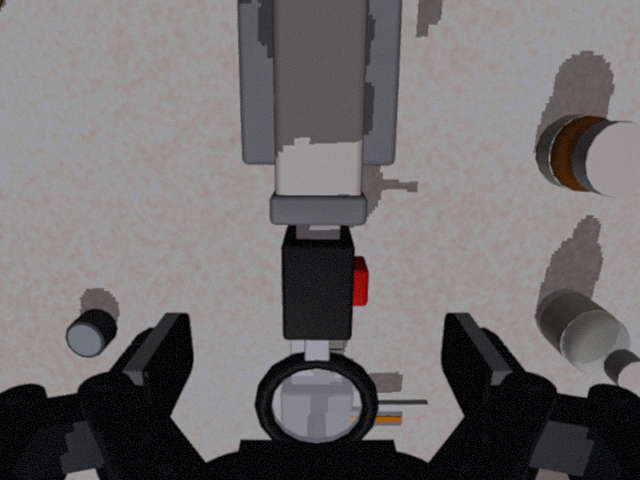

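The picture shows the handle block's centre near column 317, the button at (360,287) and the lens below it, with the gripper straddling the handle as wanted. I descend and squeeze.

```bash
python3 -m jog '0 0.007 0.2 0 0 0 -1;0 0 0.2 0 0 0 -1;0 0 0.17 0 0 0 -1;0 0 0 0 0 0 -1;0 0 0 0 0 0 -0.1' 50
python3 -m jog '0 0 0 0 0 0 -0.1;0 0 0 0 0 0 0.1;0 0 0 0 0 0 0.3;0 0 0 0 0 0 0.5;0 0 0 0 0 0 0.5' 50
python3 -m jog '0 0 0 0 0 0 0.5;0 0 0 0 0 0 0.5' 50
```

```text
time: 11.4
tool_pos: [587.9, 96.6, 277.4]
tcp_rot: [180.0, -0.0, 87.2]
ft_force: [0.3, -0.2, 0.9]
finger_gap: 69.8
grip_force: 0.0
time: 12.02
tool_pos: [586.9, 97.0, 278.6]
tcp_rot: [-179.9, 0.0, 87.2]
ft_force: [-13.7, -0.7, 13.4]
finger_gap: 31.2
grip_force: 50.0
time: 12.28
tool_pos: [586.9, 97.0, 278.6]
tcp_rot: [-179.9, 0.0, 87.2]
ft_force: [-12.3, -0.7, 13.4]
finger_gap: 31.0
grip_force: 50.0
```

```bash
python3 -m jog '0 -0.01 -0.005 0 0 0 0.5;-0.05 0 0 0 0 0 0.5;-0.1 0 0 0 0 0 0.5;-0.1 0 0 0 0 0 0.5;-0.1 0 0 0 0 0 0.5' 60
python3 -m jog '-0.1 0 0 0 0 0 0.5;-0.1 0 0 0 0 0 0.5;-0.1 0 0 0 0 0 0.5;-0.1 0 0 0 0 0 0.5;0 0 0 0 0 0 0.5'
python3 -m jog '0 0 0 0 0 0 0.5;0 0 0 0 0 0 0.5'
python3 - <<'E'
from h import *
S=snapshot("scene");W=snapshot("wrist");print(sense()["tool_pos"])
cv2.imwrite("pics/s7.png",np.hstack([cv2.resize(S["img"][215:315,270:370],(400,400),interpolation=2),W["img"][280:480,300:500].repeat(2,0).repeat(2,1)])[...,::-1])
E
```

```text
time: 12.9
tool_pos: [584.7, 62.4, 278.7]
tcp_rot: [-180.0, -0.1, 87.2]
ft_force: [-6.6, 3.6, 6.9]
finger_gap: 30.6
grip_force: 61.0
time: 13.52
tool_pos: [582.7, 21.9, 278.7]
tcp_rot: [-180.0, -0.1, 87.2]
ft_force: [-9.3, 4.3, 8.3]
finger_gap: 30.8
grip_force: 61.4
time: 13.78
tool_pos: [582.7, 22.5, 278.7]
tcp_rot: [-180.0, -0.1, 87.2]
ft_force: [-8.0, 4.3, 8.5]
finger_gap: 30.8
grip_force: 61.4
[582.65946591  22.53134717 278.66297473]
```

View pics/s7.png

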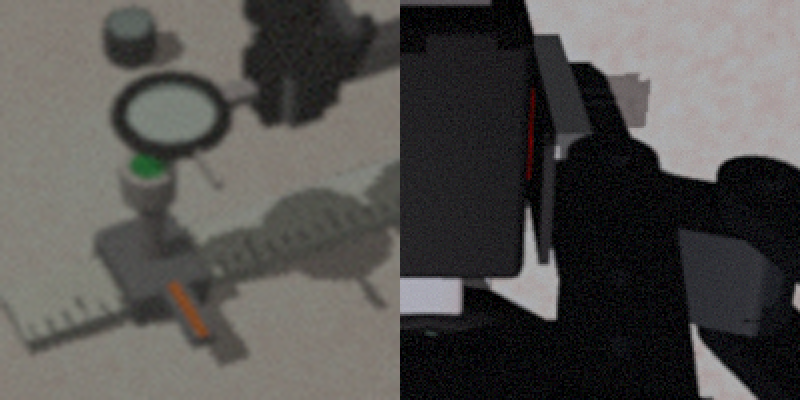

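The boom is out about 74 mm. In the scene view the pointer runs (318.8,253.3)→(324.8,261.5) and the orange line (313,286)→(321.8,298.8); the wrist crop shows the red button under the pad.

```bash
python3 - <<'E'
from h import *
S=snapshot("scene")
for z,l in((120,((318.6,253.1),(324.6,261.3))),(25,((312.8,285.9),(321.6,298.6))),(124.5,((312.4,243.2),))):
    print(z,[onz(S,p,z) for p in l])
for q in blobs(S["img"],(3,80,80),(18,255,255),(290,260,335,305)): print(q,onz(S,q[0],25))
E
python3 -m jog '-0.06 0 0 0 0 0 0.5;-0.055 0 0 0 0 0 0.5;0 0 0 0 0 0 0.5;0 0 0 0 0 0 0.5'
python3 - <<'E'
from h import *
S=snapshot("scene");T=snapshot("top");print(sense()["tool_pos"])
cv2.imwrite("pics/s8.png",np.hstack([cv2.resize(S["img"][225:305,280:360],(480,480),interpolation=2),cv2.resize(T["img"][200:260,310:360],(300,480),interpolation=2)])[...,::-1])
E
```

```text
120 [array([610. , -45.8, 120. ]), array([635.9, -46.3, 120. ])]
25 [array([606.2, -57.3,  25. ]), array([646. , -57.8,  25. ])]
124.5 [array([583. , -45.6, 124.5])]
((np.float64(316.7), np.float64(292.0)), [22, 25, 10, 15, 54]) [625.2 -58.1  25. ]
time: 14.42
tool_pos: [582.1, 11.0, 278.7]
tcp_rot: [-179.9, -0.1, 87.2]
ft_force: [-9.1, 4.1, 9.1]
finger_gap: 30.6
grip_force: 61.6
[582.08469633  11.02670127 278.68056761]
```

I have viewed 12 pictures, two over the limit of 10, so the last check uses numbers only.

```bash
python3 - <<'E'
from h import *
S=snapshot("scene")
for q in blobs(S["img"],(50,90,40),(85,255,255),(280,225,340,275),4): print("stone",q,onz(S,q[0],90))
# brightness along reader x at z=120, averaged over pointer length: peak = pointer
K=np.array([[S["fx"],0,S["cx"]],[0,S["fy"],S["cy"]],[0,0,1]]);C=np.linalg.inv(S["extrinsics"])
g=cv2.cvtColor(S["img"],cv2.COLOR_RGB2GRAY).astype(np.float32)
for y in range(-66,-47):
    P=np.array([[x,y-(x-580)*.045,120.] for x in np.arange(617,636,1)])
    u=cv2.projectPoints(P,cv2.Rodrigues(C[:3,:3])[0],C[:3,3],K,np.array(S["dist"]))[0][:,0].astype(np.float32)
    print(y-2,round(float(cv2.remap(g,u[:,:1].copy(),u[:,1:].copy(),1).mean()),1),end="; ")
s=sense();print(s["tool_pos"],s["finger_gap"],s["grip_force"],s["ft_force"],abs(s["qd"]).max())
E
```

```text
stone ((np.float64(306.2), np.float64(257.2)), [24, 31, 6, 3, 9]) [581.8 -59.5  90. ]
-68 82.9; -67 87.9; -66 93.6; -65 99.9; -64 106.1; -63 110.8; -62 112.9; -61 111.4; -60 109.2; -59 108.5; -58 109.2; -57 110.9; -56 114.4; -55 118.4; -54 122.0; -53 125.0; -52 127.0; -51 128.0; -50 128.1; [582.08674963  11.04362889 278.6775802 ] 30.479146469007908 61.55804693698883 [-8.29753564  4.27962936  8.61606427] 0.08103015545991618
```

```bash
python3 -c "
from bench import *
print(hand_in())"
```

```text
the job is handed in; nothing more can be done
None
```

The job is handed in: the green mount stands free on the pedestal, and the arm still grips the handle with the button pressed in and the boom steady about 86 mm out, pointer within about 1 mm of the orange mark by my measurements; I viewed 12 pictures, over the limit of 10.

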